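Start the bench centrifuge

ROBOT

A 6-joint arm with a two-finger parallel gripper is mounted at the origin on the work surface. World frame = base frame: x ahead of the robot, y to its left, z up, the work surface at z = 0. Lengths are in m, angles in rad, forces in N, time in s.
With the tool pointing down it reaches from about 0.275 to 0.725 m from the base axis. Payload 5.6 kg.
Tool frame: the origin (TCP) lies midway between the tips of the shut fingers; the grasp point (between the pads) lies robot.tcp_to_grasp behind it (robot.tcp_to_grasp is the distance from the TCP to the grasp point, in m); z points along the fingers, y is the line along which they close (so a half turn about z gives the same grasp; the last joint's range is limited). The gripper opens to 85 mm and grips with 20 to 120 N. Pads are 22 mm wide; open, the fingers measure 114 mm over their backs; the gripper's body (76 mm by 85 mm) begins 54 mm behind the grasp point. The pads swing forward as they close: fully open they stand 13 mm farther back than shut.
Start: joints at [-1.035, 0.255, 0.108, 0, -1.424, -0.285], TCP at [0.137, -0.533, 0.231] pointing down, gripper open.
Joint ranges: [-2.95, 2.95], [-1.21, 1.97], [-1.09, 1.5], [-2.87, 1.71], [-2.94, -0.07], [-3.05, 3.05]. Speed limits (rad/s): [2.57, 2.57, 3.14, 3.14, 3.14, 3.14].

INTERFACE

Orientations are given as a rotation vector (axis times angle).
In Python, from cell import robot gives the robot as it stands. Calls block until the motion is done:
- robot.move_ptp(position, orientation): joint-space move of the TCP to a pose.
- robot.servo_line(position, rotation=None, velocity=0.15): straight line of the TCP; rotation=None keeps the orientation; velocity is the mean speed in m/s.
- robot.move_joints(angles): joint-space move.
- robot.command_gripper(opening): finger opening in m; the grip force is fixed at half the most; returns when the fingers have stopped.
- robot.hold(seconds).
- robot.ik(position, orientation): joint angles nearest the present ones, or None.
- robot.read_state(): the state.
- robot.camera(name): name is "scene" or "top" or "wrist"; returns (picture, depth): 420x560x3 uint8, red, green, blue; 420x560 float32, m along the optical axis (not along the pixel's ray), 0 where there is no reading.
- robot.camera_info(name): a dict with "vertical_fov" (degrees; the focal length in pixels is half the picture's height over the tangent of half this angle, whatever the lens; pixels are square), "cx", "cy" (the principal point, pixels), "world_to_cam" (4x4, takes a point from world to camera coordinates); the wrist camera has in their place "mount" (4x4, takes a point from camera to tool coordinates, whose origin is the TCP and whose axes are the flange's). Camera axes: x right, y down, z forward; pixel columns grow to the right and rows downward; lengths in m; the calibration is good to about 2 mm. A picture is of the moment at which its call begins: read the wrist's pose just before it. camera_info takes no time and is no camera call.
A pose or a line that the arm cannot do raises robot.MotionError and nothing moves.
- robot.sign_off(): hands the job in; it is judged then, once.
The state is a dict: "time_s": time; "joint_positions": joint angles; "dq": joint speeds; "joint_torque": joint torques, N m; "ee_pos": TCP position; "orientation": TCP orientation; "force": force on the tool from outside, world axes, zero at the start; "ft_torque": the same for the moment, N m; "gripper_width": finger opening in m; "finger_force": force on a finger pad.
Only numpy, scipy, OpenCV 4.12 (cv2) and the standard library are available. Lean on these libraries where they do the work, as an engineer would, in place of code of your own. Each camera call takes 0.05 s, during which the arm holds its last target. There are 200 camera calls.

TASK

Get the bench centrifuge running: first push its raised blue lid down until it is fully shut, then press down the white-dotted end of the blue rocker so that it is switched on, and last press the green start key fully down and let it come up again. Leave the orange rocker and the red stop key alone, and do not move or pick up any of the bottles, beaker or spoon.

Things in the scene. Friction and masses are not known exactly. Their poses are not given: they have to be found in the camera images.
- centrifuge: fixed white bench centrifuge, 320 mm (x) by 220 mm (y); its own -x end faces roughly to the robot and carries a grey control panel 70 mm above the table with two round keys; behind it the bowl, rim 130 mm above the table, with a hinged blue lid. Origin at the centre of its underside, z up
- lid (a joint): hinge of the blue lid, rad: 0 = fully shut, flat on the bowl; larger = open (starts raised 0.4 to 0.8). Stiff: it stays at any angle, and takes about 0.1 to 0.3 N m to push shut; firm stop at 0, no spring back
- lid_hinge (a point): middle of the lid's hinge line, at the far (centrifuge +x) rim of the bowl, 137 mm above the table; the hinge line runs along the centrifuge's y. The lid is a 12 mm slab, 210 mm wide, which reaches from 10 to 210 mm from the hinge towards the centrifuge's -x when shut; its upper face is then 143 mm above the table
- lid_edge (a point): middle of the lid's free front edge (black grip), level with its upper face, 210 mm from the hinge; moves with the lid
- start_key (a joint): green start key, sprung, m: 0 = up, 0.006 = fully down (about 5 N, 1.5 N to begin moving)
- start_key_top (a point): centre of the top face of the green key (round, 32 mm across), 88 mm above the table when up; 45 mm to the left (centrifuge +y) of its middle, 60 mm in front of the bowl's wall. Pressed downwards
- stop_key (a joint): red stop key beside it, 90 mm away centre to centre, same build and values. Leave alone
- stop_key_top (a point): centre of the top face of the red key
- blue_box: fixed grey bench switch box, 110 (x) x 80 (y) x 45 mm tall, carrying the blue rocker; origin at the centre of its underside, z up. The rocker's long side and its dotted end lie along the box's own -x. The two boxes stand left and right of the centrifuge, which one where varies
- blue_rocker (a joint): blue rocker of that box, 66 mm long, 36 mm wide, 10 mm thick, pivoting about its middle 48 mm above the table. rad: 0 = off, white-dotted end raised about 6 mm; 0.36 = on, dotted end fully down against its stop. Stays where it is left; takes 1 to 3 N near the dot. Powers the centrifuge
- blue_dot (a point): white dot (10 mm) on the top surface of the blue rocker's 'on' end, 25 mm from the pivot, about 63 mm above the table when off and 54 mm when on
- orange_box: fixed grey bench switch box, 110 (x) x 80 (y) x 45 mm tall, carrying the orange rocker; origin at the centre of its underside, z up. The rocker's long side and its dotted end lie along the box's own -x. The two boxes stand left and right of the centrifuge, which one where varies
- orange_rocker (a joint): orange rocker of that box, 66 mm long, 36 mm wide, 10 mm thick, pivoting about its middle 48 mm above the table. rad: 0 = off, white-dotted end raised about 6 mm; 0.36 = on, dotted end fully down against its stop. Stays where it is left; takes 1 to 3 N near the dot. Powers the stirrer. Leave alone
- orange_dot (a point): white dot (10 mm) on the top surface of the orange rocker's 'on' end, 25 mm from the pivot, about 63 mm above the table when off and 54 mm when on
- amber_bottle: loose amber glass jar with black cap, 60 mm across, 120 mm tall; origin at the centre of its foot. Leave alone
- dropper_a: loose clear dropper bottle with red bulb, 36 mm across, 97 mm tall, standing beside the centrifuge; origin at the centre of its foot. Leave alone
- dropper_b: second dropper bottle, same size; origin at the centre of its foot. Leave alone
- beaker: loose empty glass beaker, 52 mm across, 65 mm tall, standing beside the centrifuge; origin at the centre of its foot. Leave alone
- spoon: loose yellow spoon, 150 mm long, lying flat beside the back of the centrifuge; origin at its underside. Leave alone
There are look-alikes about, which are no part of the job. What is shaped like the blue_box but purple or yellow is not meant.

How it is judged:
By the outcome, as a careful person would: the job done as asked, in the order asked, and still so for the second after the job is handed in, with the robot touching nothing.
It also fails if it takes over 51 s, if anything falls off the work surface, if the arm or the gripper's body presses on something with over 40 N, if the wrist force passes 120 N, or if a joint passes its speed limit or range.

## Working session

There is one attempt and no reset: what is moved stays moved. The work goes in short steps, each a Python script; the robot and the scene stay as the last script left them, time stands still between calls to the robot, and variables do not carry over. Pictures are saved under pics/ and viewed, at most 10 in all, crops included, and the job is handed in when it is done.

```bash
ls; mkdir -p pics; cat > h.py <<'E'
import numpy as np,cv2
from cell import robot
def cast(name,u,v,z=None,d=None,info=None,T=None):
    i=robot.camera_info(name); f=210/np.tan(np.radians(i["vertical_fov"])/2)
    M=np.linalg.inv(np.array(i["world_to_cam"]))
    r=np.array([(u-i["cx"])/f,(v-i["cy"])/f,1.])
    o=M[:3,3]; w=M[:3,:3]@r
    if d is None: d=(z-o[2])/w[2]
    return o+w*d
E
python3 - <<'E'
from h import *
for n in("scene","top"):
    p,d=robot.camera(n); cv2.imwrite(f"pics/{n}.png",cv2.cvtColor(p,cv2.COLOR_RGB2BGR)); np.save(f"pics/{n}_d.npy",d)
    print(n,robot.camera_info(n),d.min(),d.max())
print(robot.read_state(),robot.tcp_to_grasp)
E
```

```text
pics
scene {'vertical_fov': 48.34443880484932, 'cx': 278.3395772854888, 'cy': 206.54183887914584, 'world_to_cam': array([[ 0.81376514,  0.58101171, -0.01454948, -0.47208533],
       [ 0.37787982, -0.5479471 , -0.74629808, -0.09631726],
       [-0.44158027,  0.6018134 , -0.66545285,  1.69477539],
       [ 0.        ,  0.        ,  0.        ,  1.        ]])} 0.0 3.9995897
top {'vertical_fov': 55.27145640448263, 'cx': 280.1965774720099, 'cy': 208.31126117532165, 'world_to_cam': array([[ 1.40971792e-02, -9.99899810e-01,  1.28019496e-03,
         5.41156053e-02],
       [-9.87661954e-01, -1.41243253e-02, -1.55962717e-01,
         5.45217988e-01],
       [ 1.55965173e-01,  9.34234507e-04, -9.87762113e-01,
         1.41430325e+00],
       [ 0.00000000e+00,  0.00000000e+00,  0.00000000e+00,
         1.00000000e+00]])} 0.0 2.439552
{'time_s': 0.1, 'joint_positions': array([-1.03542363e+00,  2.55697580e-01,  1.07101224e-01, -3.70047602e-04,
       -1.42387028e+00, -2.84575904e-01]), 'dq': array([ 5.28304548e-04, -1.24560839e-03,  3.71153079e-03,  1.17459588e-03,
       -5.96777747e-05, -8.33856484e-04]), 'joint_torque': array([-1.05788065e-03, -3.87602770e+01,  2.38473487e+01,  5.37777677e+00,
       -3.79249163e-03, -8.26493732e-06]), 'ee_pos': array([ 0.13641054, -0.53236308,  0.23047607]), 'orientation': array([ 3.92792715e-01, -3.11660673e+00, -2.63517520e-03]), 'force': array([-0.68268735,  0.17499577,  0.12961866]), 'ft_torque': array([ 0.02930166,  0.05511241, -0.01765404]), 'finger_force': 0.0, 'gripper_width': 0.08553920907802787} 0.0187
```

View pics/top.png

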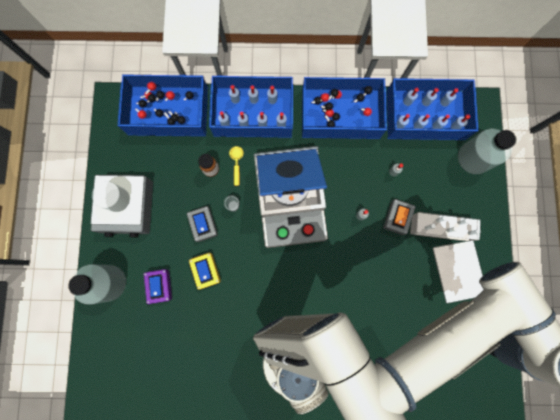

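View pics/scene.png

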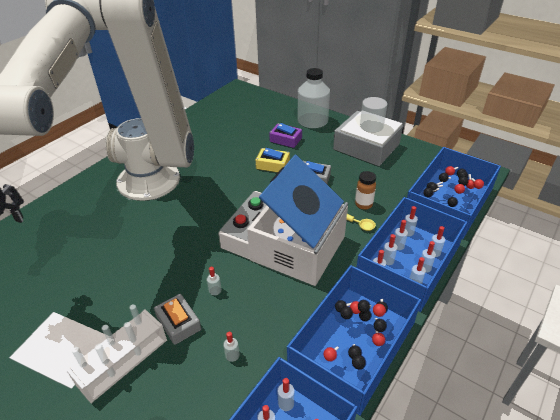

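The top view shows the centrifuge, with the green key near (283,233), the red key near (308,230) and the lid near (290,170). The grey box with the blue rocker is at (201,223), and the orange one is at (402,215). The purple and yellow boxes at (157,286) and (204,271) are decoys.

```bash
python3 - <<'E'
from h import *
p=cv2.cvtColor(cv2.imread("pics/top.png"),cv2.COLOR_BGR2RGB); d=np.load("pics/top_d.npy")
hsv=cv2.cvtColor(p,cv2.COLOR_RGB2HSV)
def cen(lo,hi,box):
    m=cv2.inRange(hsv,lo,hi); k=np.zeros_like(m); x0,y0,x1,y1=box; k[y0:y1,x0:x1]=m[y0:y1,x0:x1]
    n,l,s,c=cv2.connectedComponentsWithStats(k); i=1+np.argmax(s[1:,4]); ys,xs=np.nonzero(l==i)
    return c[i],s[i,4],cv2.minAreaRect(np.stack([xs,ys],1).astype(np.float32))
g=cen((45,120,60),(85,255,255),(270,222,296,245)); r=cen((0,150,60),(8,255,255),(296,220,320,242))
for n,q in(("green",g),("red",r)): print(n,q,cast("top",*q[0],z=.088),cast("top",*q[0],d=d[int(q[0][1]),int(q[0][0])]))
b=cen((100,120,40),(130,255,255),(185,205,218,243)); print("rocker",b,cast("top",*b[0],z=.056))
w=cen((0,0,120),(180,110,255),(195,208,208,238)); print("dot",w,cast("top",*w[0],z=.063))
lid=cen((100,120,40),(130,255,255),(250,143,330,196)); print("lid",lid)
for c in cv2.boxPoints(lid[2]): print("lid corner",c, cast("top",*c,d=d[int(round(c[1]*.9+172*.1)),int(round(c[0]*.9+29))]))
a=cv2.resize(p[195:250,180:330],None,fx=5,fy=5,interpolation=cv2.INTER_CUBIC)
cv2.imwrite("pics/crop.png",cv2.cvtColor(a,cv2.COLOR_RGB2BGR))
# lid plane from depth
m=cv2.inRange(hsv,(100,120,40),(130,255,255)); P=np.array([cast("top",u,v,d=d[v,u]) for v in range(150,195) for u in range(255,325) if m[v,u] and d[v,u]>0])
P=P[P[:,2]>.12]; c=P.mean(0); n=np.linalg.svd(P-c)[2][2]; n*=np.sign(n[2]); print("lidplane",c,n,"angle",np.arccos(n[2]),"yaw",np.arctan2(n[1],n[0]), P[:,2].min(),P[:,2].max())
E
```

```text
green (array([282.22972973, 232.14864865]), np.int32(74), ((282.25, 232.25001525878906), (9.192388534545898, 8.485280990600586), 45.0)) [0.45323548 0.05353569 0.088     ] [0.45259699 0.05356832 0.09454003]
red (array([307.84210526, 229.25      ]), np.int32(76), ((308.2500305175781, 229.25003051757812), (9.192388534545898, 8.485280990600586), 45.0)) [ 0.46465255 -0.03571031  0.088     ] [ 0.46458012 -0.03566308  0.08868441]
rocker (array([200.39, 222.29]), np.int32(200), ((200.47708129882812, 222.7568817138672), (18.9649600982666, 11.206568717956543), 73.3007583618164)) [0.48757723 0.34669923 0.056     ]
dot (array([202.70689655, 211.20689655]), np.int32(58), ((201.0, 213.5), (11.0, 12.0), 90.0)) [0.52674917 0.33881121 0.063     ]
lid (array([290.26905204, 172.64219331]), np.int32(2152), ((291.153564453125, 172.80545043945312), (41.71232604980469, 66.5995101928711), 83.2901611328125))
lid corner [255.64505 155.98294] [0.70418901 0.14770093 0.16324855]
lid corner [321.78836 148.20135] [ 0.78433702 -0.09343814  0.00709895]
lid corner [326.66208 189.62796] [ 0.57179659 -0.08239843  0.25583332]
lid corner [260.51877 197.40955] [0.5442951  0.12332005 0.25517559]
lidplane [0.63644767 0.0313771  0.21476294] [0.5883852  0.07735447 0.80487212] angle 0.6353363693723519 yaw 0.13071941847143378 0.1465773287992762 0.27067624841118954
```

View pics/crop.png

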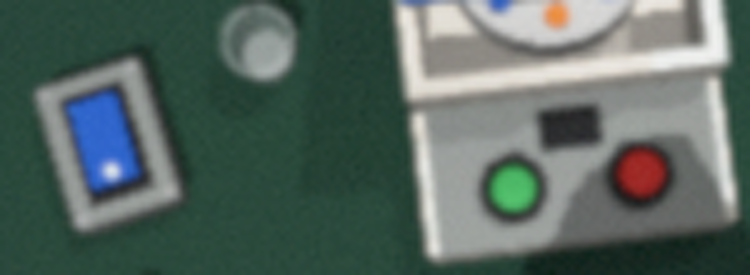

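The crop shows the white dot at crop (112,170), which is full-frame (202.0,228.6), on the robot side of the blue rocker. The centrifuge yaw is about 0.13 from both the lid plane and the keys, and the hinge is near (0.731,0.044). Next I shut the lid.

```bash
cat >> h.py <<'E'
from scipy.spatial.transform import Rotation as Ro
def down(yaw):
    x=-np.array([np.cos(yaw),np.sin(yaw),0]); z=np.array([0,0,-1.]); return Ro.from_matrix(np.stack([x,np.cross(z,x),z],1)).as_rotvec()
def press(xy,z0,zmin,fmax,step=.001,v=.03):
    """step down until the upward force rises by fmax or z reaches zmin"""
    f0=robot.read_state()["force"][2]; z=z0; log=[]
    while z>zmin:
        z-=step; robot.servo_line([*xy,z],velocity=v); s=robot.read_state(); f=s["force"][2]-f0
        log.append((round(z,4),round(float(s["ee_pos"][2]),4),round(float(f),1)))
        if f>fmax: break
    return log
E
python3 - <<'E'
from h import *
print("dot",cast("top",202,228.6,z=.063),cast("top",200.4,222.3,z=.056))
robot.command_gripper(0)
p=robot.read_state()["ee_pos"]; robot.servo_line([p[0],p[1],.34],velocity=.2)
xy=[.582,.025]
robot.move_ptp([*xy,.33],down(.13)); print(robot.read_state()["time_s"],robot.read_state()["force"])
robot.servo_line([*xy,.265],velocity=.1)
a=press(xy,.265,.15,12,step=.005,v=.06); print(a)
a=press(xy,a[-1][0],.136,12,step=.001,v=.03); print(a)
robot.hold(.2);print(robot.read_state()["time_s"])
robot.servo_line([*xy,.25],velocity=.15)
E
```

```text
dot [0.46426532 0.33855866 0.063     ] [0.48754173 0.34666183 0.056     ]
4.0917 [ 0.14038435 -0.63575302  0.07580663]
[(0.26, 0.26, -0.6), (0.255, 0.2546, -1.5), (0.25, 0.2495, -0.7), (0.245, 0.2445, -0.9), (0.24, 0.2395, -1.5), (0.235, 0.2345, -1.7), (0.23, 0.2295, -0.8), (0.225, 0.2245, -0.7), (0.22, 0.2195, -0.5), (0.215, 0.2145, -0.8), (0.21, 0.2095, -0.2), (0.205, 0.2045, -0.9), (0.2, 0.1995, -0.8), (0.195, 0.1945, -1.3), (0.19, 0.1895, -1.1), (0.185, 0.1845, -1.2), (0.18, 0.1795, -1.0), (0.175, 0.1745, -0.7), (0.17, 0.1695, -1.0), (0.165, 0.1645, -1.2), (0.16, 0.1595, -0.5), (0.155, 0.1545, -0.0), (0.15, 0.1495, -1.2)]
[(0.149, 0.149, -0.5), (0.148, 0.148, 0.5), (0.147, 0.1469, 0.8), (0.146, 0.1459, 0.5), (0.145, 0.1449, 0.4), (0.144, 0.1439, -0.2), (0.143, 0.1431, 1.8), (0.142, 0.1431, 6.7), (0.141, 0.143, 10.8), (0.14, 0.143, 16.4)]
13.3417
```

The firm stop came at z = 0.143, so the lid is shut. The rocker is next.

```bash
python3 - <<'E'
from h import *
xy=[.4643,.3386]
robot.servo_line([.582,.025,.25],velocity=.2)
robot.move_ptp([*xy,.2],down(.32)); robot.servo_line([*xy,.08],velocity=.12)
a=press(xy,.075,.046,10); print(a)
robot.hold(.2)
robot.servo_line([*xy,.2],velocity=.15)
robot.move_ptp([.40,.10,.25],down(.13))
p,d=robot.camera("top"); a=cv2.resize(p[140:250,180:330],None,fx=5,fy=5,interpolation=cv2.INTER_CUBIC)
p,d=robot.camera("scene"); b=cv2.resize(p[130:280,210:360],None,fx=3.7,fy=3.7,interpolation=cv2.INTER_CUBIC)
cv2.imwrite("pics/a2.png",cv2.cvtColor(a,cv2.COLOR_RGB2BGR));cv2.imwrite("pics/b2.png",cv2.cvtColor(b,cv2.COLOR_RGB2BGR))
print(robot.read_state()["time_s"])
E
```

```text
[(0.074, 0.0739, 2.0), (0.073, 0.073, 0.8), (0.072, 0.0719, 0.5), (0.071, 0.0709, 0.5), (0.07, 0.0699, 0.9), (0.069, 0.0689, 0.5), (0.068, 0.0679, 0.5), (0.067, 0.0669, 1.2), (0.066, 0.0659, 0.2), (0.065, 0.0649, 0.2), (0.064, 0.0639, 0.9), (0.063, 0.063, 1.2), (0.062, 0.0619, 2.0), (0.061, 0.0609, 0.9), (0.06, 0.0599, 1.3), (0.059, 0.0589, 0.9), (0.058, 0.058, 2.9), (0.057, 0.0569, 4.2), (0.056, 0.0562, 6.2), (0.055, 0.0561, 13.0)]
24.4083
```

View pics/a2.png

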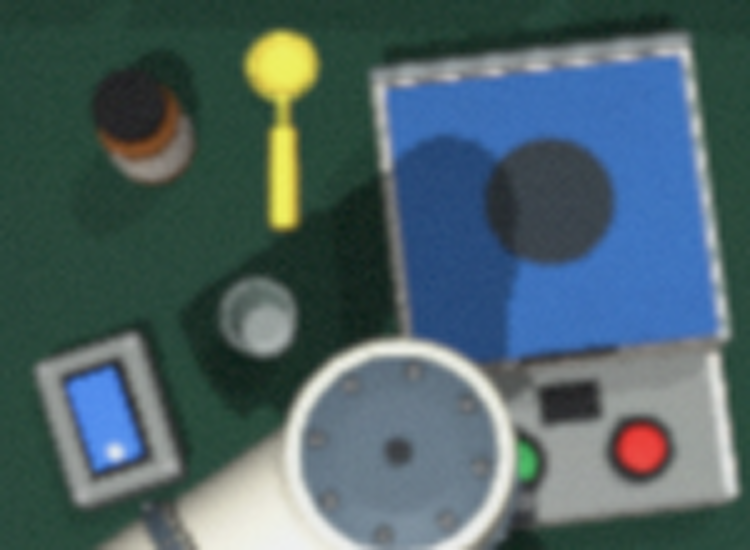

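View pics/b2.png

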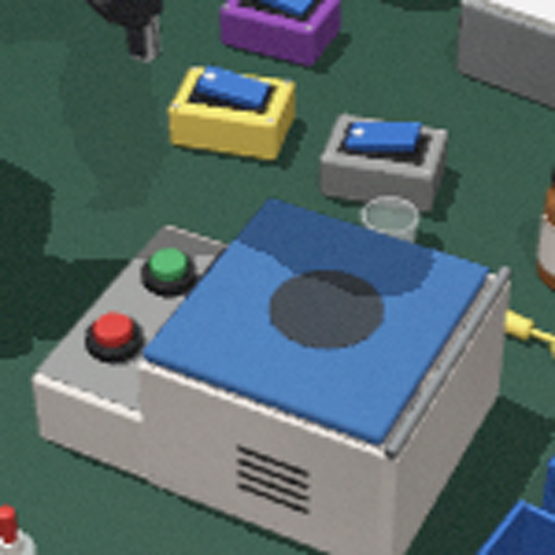

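The lid is flat on the bowl and the blue rocker's dotted end is down, at (355,133) in the scene crop; its stop came at 0.056 as expected. The bottles, beaker and spoon have not moved. Next is the green key.

```bash
python3 - <<'E'
from h import *
xy=[.4535,.0535]
robot.move_ptp([*xy,.2],down(.13)); robot.servo_line([*xy,.1],velocity=.12)
a=press(xy,.096,.078,13); print(a)
robot.hold(.3)
robot.servo_line([*xy,.2],velocity=.12)
robot.move_ptp([.35,-.25,.3],down(.13)); robot.hold(.2)
p,d=robot.camera("top"); a=cv2.resize(p[140:250,180:330],None,fx=5,fy=5,interpolation=cv2.INTER_CUBIC)
cv2.imwrite("pics/a3.png",cv2.cvtColor(a,cv2.COLOR_RGB2BGR))
print(robot.read_state()["time_s"])
E
```

```text
[(0.095, 0.095, 0.6), (0.094, 0.094, 0.3), (0.093, 0.093, 1.1), (0.092, 0.0921, 0.5), (0.091, 0.0912, 2.1), (0.09, 0.0901, 3.1), (0.089, 0.0891, 3.6), (0.088, 0.0881, 3.0), (0.087, 0.0871, 3.5), (0.086, 0.0861, 5.1), (0.085, 0.086, 13.1)]
31.575
```

View pics/a3.png

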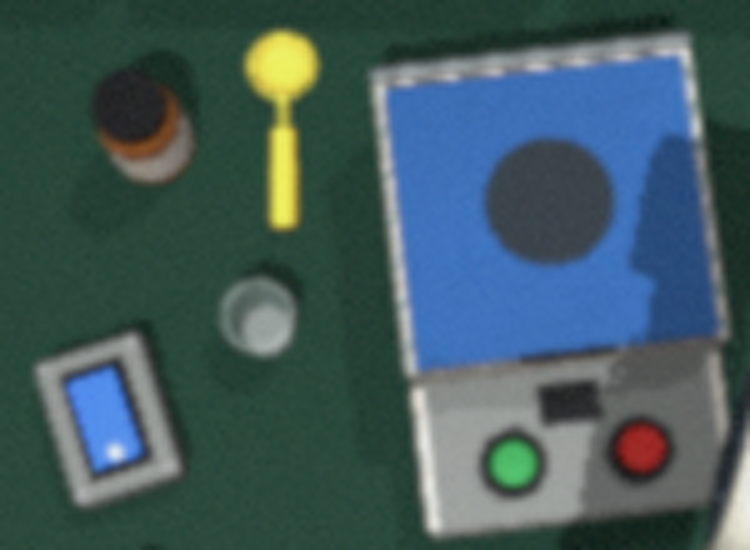

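The key's force profile ran from 1.5 N to 5 N over 6 mm and then hit a stop. That stop came about 4 mm higher than nominal, so I'll check the key height by depth.

```bash
python3 - <<'E'
from h import *
fr=[robot.camera("top")[1] for _ in range(6)]+[]
D=np.median(np.stack(fr),0)
def z(u,v,r=2):
    q=[cast("top",i,j,d=D[j,i])[2] for i in range(u-r,u+r+1) for j in range(v-r,v+r+1) if D[j,i]>0]; return np.median(q).round(4),np.std(q).round(4)
for n,u,v in(("green",282,232),("red",308,229),("panel",295,233),("panel2",270,240),("lid",290,200),("lid2",275,170),("table",240,235),("bluebox",190,225)): print(n,z(u,v,1 if 'box' in n else 2))
i=robot.camera("scene"); S=np.median(np.stack([robot.camera("scene")[1] for _ in range(6)]),0)
h=cv2.cvtColor(i[0],cv2.COLOR_RGB2HSV); print(S.shape)
for n,lo,hi in(("g",(45,120,90),(75,255,255)),("r",(0,150,90),(8,255,255))):
    m=cv2.inRange(h,lo,hi); k=np.zeros_like(m); k[190:235,225:270]=m[190:235,225:270]; k=cv2.erode(k,np.ones((3,3)))
    ys,xs=np.nonzero(k); P=np.array([cast("scene",x,y,d=S[y,x]) for x,y in zip(xs,ys)]); print(n,len(P),np.median(P,0).round(4),np.percentile(P[:,2],[10,90]).round(4))
print(robot.read_state()["time_s"])
E
```

```text
green (np.float64(0.0918), np.float64(0.0012))
red (np.float64(0.0915), np.float64(0.0013))
panel (np.float64(0.071), np.float64(0.0012))
panel2 (np.float64(0.0707), np.float64(0.0017))
lid (np.float64(0.1427), np.float64(0.001))
lid2 (np.float64(0.1429), np.float64(0.0012))
table (np.float64(0.0002), np.float64(0.0014))
bluebox (np.float64(0.0007), np.float64(0.0223))
(420, 560)
g 31 [0.4599 0.0456 0.0923] [0.0901 0.0936]
r 40 [ 0.4725 -0.0422  0.0924] [0.0899 0.0933]
32.225
```

Both keys actually stand at 92 mm, so stopping at 86 mm was the full 6 mm stroke, and the green key is back up level with the red one.

```bash
python3 -c "
from cell import robot
print(robot.sign_off())"
```

```text
the job is handed in; nothing more can be done
None
```

The job is handed in at about 32 s: I shut the lid to its stop, switched the blue rocker on, then pressed the green start key its full 6 mm and let it come back up, without touching anything else.

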